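# Fit the clamp knob and lock an exhibit mount

## Task

Lift the loose red-winged knob, fit its square bore onto the square clamp spindle on top of the grey plinth, and use it to turn the spindle clockwise (seen from above) until it stops and the jaw is tight. Leave the knob on the spindle, pushed fully home. Do not touch the clear acrylic mount, and leave the tub, jar and tape roll where they are.

Things in the scene. Friction and masses are not known exactly. Their poses are not given: they have to be found in the camera images.
- knob: Loose knob, upright on the table: steel hub 40 x 40 mm, 28 mm high, and on it a red wing 70 mm long, 14 mm thick, 30 mm high (58 mm overall); 0.25 kg. Origin: centre of the hub's underside; z up, x along the wing. A 19.5 mm square bore, sides parallel to x and y, 22 mm deep, 1.5 mm chamfer, opens downward. Grip the wing across its thickness.
- seat (a point): Middle of the round steel face (64 mm across, 6 mm thick, on the plinth's top) from which the spindle stands; fixed, axes as the plinth's. The hub's underside rests on this face when fully home. The spindle is stiff (0.12 N m), turns 23 to 72 degrees clockwise from its start to a hard stop and stays where left. At the stop the knob's wing lies parallel to a side of the plinth.
- nose (a point): Top of the spindle, 18 mm above the seat; fixed, axes as the plinth's. Spindle: 18 mm square, 14 mm tall, then a round brass nose 12 mm across, 4 mm tall. The nose enters the bore at any angle, the square only within 5 degrees. The square's angle is not given: 27 to 76 degrees anticlockwise of the plinth's x, modulo 90. Find it by sight or set the knob on lightly and turn till it drops.
- plinth: Fixed grey plinth block, 240 mm (x) by 340 mm (y), 90 mm high. Origin: centre of its underside on the table; z up. The spindle stands at x -30, y +90 mm; beside it, towards -y, a flat steel draw bar and clamp jaw (up to 24 mm above the plinth) that the spindle moves.
- mount: Fixed acrylic mount to be left untouched: a black rod 10 mm across and 160 mm tall with a clear scalloped loop about 100 mm wide (along y) and 135 mm tall, its top 203 mm above the plinth. Origin: foot of the rod on the plinth's top, 215 mm from the spindle towards the plinth's -y.
- tub: Bystander: white open plastic tub, 100 mm across, 75 mm high. Origin: centre of its underside.
- jar: Bystander: amber paint jar with black cap, 50 mm across, 60 mm high. Origin: centre of its underside.
- tape: Bystander: roll of blue tape lying flat, 90 mm across, 24 mm high. Origin: centre of its underside.
There are look-alikes about, which are no part of the job. Of the things shaped like the knob, the steel one is meant.

How it is judged:
By the outcome, as a careful person would: the job done as asked, in the order asked, and still so for the second after the job is handed in, with the robot touching nothing.
It also fails if it takes over 58 s, if anything falls off the work surface, if the arm or the gripper's body presses on something with over 40 N, if the wrist force passes 120 N, or if a joint passes its speed limit or range.

## Robot

A 6-joint arm with a two-finger parallel gripper is mounted at the origin on the work surface. World frame = base frame: x ahead of the robot, y to its left, z up, the work surface at z = 0. Lengths are in m, angles in rad, forces in N, time in s.
With the tool pointing down it reaches from about 0.3 to 0.775 m from the base axis. Payload 14.6 kg.
Tool frame: the origin (TCP) lies midway between the tips of the shut fingers; the grasp point (between the pads) lies 19 mm behind it; z points along the fingers, y is the direction in which the jaws open and shut (so a half turn about z gives the same grasp; the last joint's range is limited). The gripper opens to 94 mm and grips with 3 to 60 N. Pads are 16 mm wide; open, the fingers measure 119 mm over their backs; the gripper's body (75 mm by 177 mm) begins 78 mm behind the grasp point.
Start: joints at [-1.2, 0.3, 1.521, -0, 1.321, -0.067], TCP at [0.233, -0.498, 0.205] pointing down, gripper open.
Joint ranges: [-3.03, 3.03], [-0.79, 2.21], [0.23, 2.52], [-1.04, 4.18], [0, 3.07], [-2.55, 2.55]. Speed limits (rad/s): [2.22, 2.22, 2.57, 3.14, 3.14, 3.14].

## Interface

Orientations are given as [roll, pitch, yaw] about the fixed x, y, z axes, in that order (R = Rz(yaw) Ry(pitch) Rx(roll)).
In Python, from station import readout, imaging, job gives the robot as it stands.
- The arm moves only by the tool arm_command, never from a script. Its argument "increments" is a list of rows, each an object with "gripper": the opening, from 0 (shut) to 1 (fully open); "slide": the shift along the world's x, y, z in m, a list of three; "yaw": the turn about the world's z in rad. A call has 1 to 8 rows; each row is the pose to reach, as a shift and turn from the pose commanded when the call began; what a row does not reach only later rows make up. A row lasts 1/8 s, in which the tool goes at most 62.5 mm and 10.7 degrees, less where a joint would pass 70% of its speed; a pose out of reach is approached as far as the arm can. A call with a gripper value outside its range is refused whole. The fingers move at their own pace and stop on an object; "grip_force" is the grip in N (left out, the last holds). Time passes only in rows, so rows that repeat a pose let the fingers close. It gives the time, the measured TCP pose, the force and the opening at its end, in the units of the state.
- readout.get_obs(): the state, without advancing time (a new reading comes with each control period).
- imaging.camera(name): name is "scene" or "side" or "wrist"; returns a dict with "color" (400x640x3 uint8, red, green, blue), "mtx" (3x3 intrinsics, pixels), "rvec" (rotation vector, rad) and "tvec" (3), from world to camera coordinates, as OpenCV has them. Camera axes: x right, y down, z forward; pixel columns grow to the right and rows downward; lengths in m; the calibration is good to about 2 mm. A picture is of the moment at which its call begins. There is no depth.
- job.hand_in(): hands the job in, once; it reports no verdict.
The state is a dict: "time_s": time; "qpos": joint angles; "joint_vel": joint speeds; "tau": joint torques, N m; "ee_pos": TCP position; "eef_rot": TCP orientation; "force": force on the tool from outside, world axes, zero at the start; "moment": the same for the moment, N m; "grip_width": finger opening in m.
Only numpy, scipy, OpenCV 4.12 (cv2) and the standard library are available. Lean on these libraries where they do the work, as an engineer would, in place of code of your own. Each camera call takes 0.05 s, during which the arm holds its last target. There are 200 camera calls.

## Working session

There is one attempt and no reset: what is moved stays moved. The work goes in short steps, Python scripts to look and compute and a tool call to move; the robot and the scene stay as the last step left them, time stands still between calls to the robot, and variables do not carry over. Pictures are saved under pics/ and viewed, about 8 in all and at most 12, crops included, and the job is handed in when it is done.

Besides the shell and the picture viewer there is one more tool, called as a command line: name --argument value ..., lists and objects as JSON in quotes. arm_command: Moves the arm, as the interface text tells. Its arguments: {"type":"object","properties":{"increments":{"type":"array","items":{"type":"object","properties":{"gripper":{"type":"number"},"slide":{"type":"array","items":{"type":"number"}},"yaw":{"type":"number"}}}},"grip_force":{"type":"number"}},"required":["increments"]}

```bash
mkdir -p pics; cat > h.py <<'E'
import numpy as np, cv2, pickle
from station import readout, imaging, job
def snap(n, tag):
    c=imaging.camera(n); cv2.imwrite(f'pics/{tag}.png',c['color'][:,:,::-1]); pickle.dump(c,open(f'pics/{tag}.pkl','wb')); return c
def load(tag): return pickle.load(open(f'pics/{tag}.pkl','rb'))
def ray(c,u,v):
    R=cv2.Rodrigues(np.array(c['rvec'],float))[0]; t=np.array(c['tvec'],float).ravel()
    return -R.T@t, R.T@np.linalg.inv(c['mtx'])@np.array([u,v,1.])
def at_z(c,u,v,z):
    o,d=ray(c,u,v); return o+d*(z-o[2])/d[2]
def tri(*obs):
    A=0;b=0
    for c,u,v in obs:
        o,d=ray(c,u,v); d=d/np.linalg.norm(d); P=np.eye(3)-np.outer(d,d); A=A+P; b=b+P@o
    return np.linalg.solve(A,b)
def proj(c,p): return cv2.projectPoints(np.array(p,float).reshape(-1,3),np.array(c['rvec'],float),np.array(c['tvec'],float),c['mtx'],None)[0].reshape(-1,2)
def crop(tag,x0,y0,x1,y1,s,out):
    im=cv2.imread(f'pics/{tag}.png')[y0:y1,x0:x1]; cv2.imwrite(f'pics/{out}.png',cv2.resize(im,None,fx=s,fy=s,interpolation=cv2.INTER_CUBIC))
E
python3 - <<'E'
from h import *
a=snap('scene','s0');b=snap('side','d0');c=snap('wrist','w0')
im=np.zeros((800,640,3),np.uint8)
print(readout.get_obs())
for x in (a,b,c): print(ray(x,320,200))
E
```

```text
{'time_s': 0.15, 'qpos': array([-1.19962347e+00,  3.00313887e-01,  1.52146926e+00, -1.15099268e-05,
        1.32070019e+00, -6.66018037e-02]), 'joint_vel': array([ 1.73261571e-03, -1.23107146e-03, -2.01775939e-03, -1.55618851e-03,
        6.18718653e-06,  1.31740142e-03]), 'tau': array([ 7.45049801e-04, -5.31963265e+01, -3.52819240e+01,  7.08320062e-02,
        2.36300047e-02, -8.10313600e-05]), 'ee_pos': array([ 0.23307473, -0.49793672,  0.20501987]), 'eef_rot': array([-3.14070320e+00, -4.81528032e-05,  4.37777494e-01]), 'force': array([ 0.34060564, -0.25994054,  0.38311806]), 'moment': array([0.03840696, 0.01452065, 0.02616644]), 'grip_width': 0.09392378771682809}
(array([ 1.39814105, -0.15434688,  1.04896273]), array([-0.63345918,  0.22883918, -0.73919239]))
(array([0.35240539, 0.91634616, 0.62860123]), array([ 0.19043871, -0.79972729, -0.56971862]))
(array([ 0.30582682, -0.46269246,  0.38411545]), array([-0.26210438, -0.13230748, -0.95604818]))
```

View pics/s0.png

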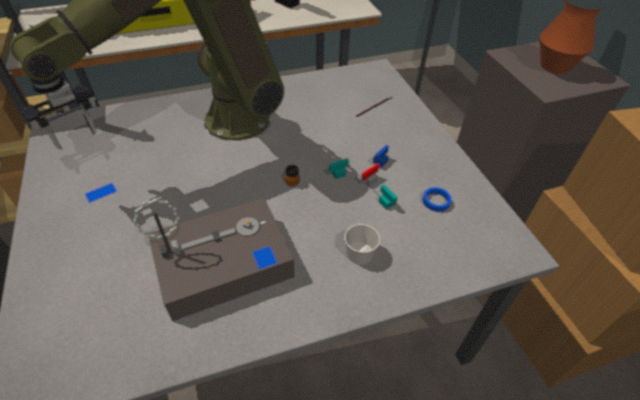

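View pics/d0.png

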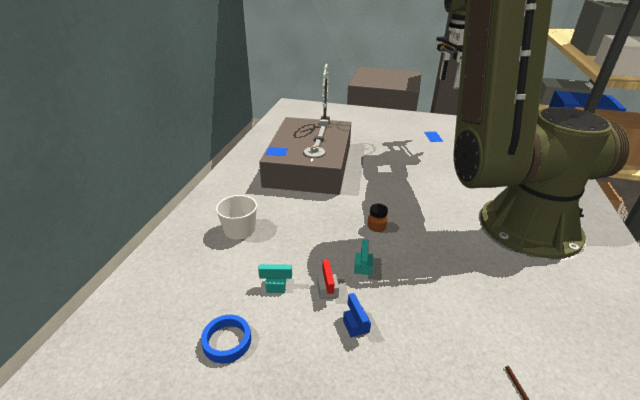

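The red-winged, grey-hubbed knob is at scene (370,172) and side (328,280). The look-alikes are two teal ones at scene (340,168) and (388,196), and a blue one at (381,157). The red one has the steel hub, so it fits. The tub is at (362,243), the jar at (292,175) and the tape at (437,199), all in the scene view. I'll confirm in an enlarged crop, along with the plinth.

```bash
python3 - <<'E'
from h import *
def cr(tag,x0,y0,s): 
    im=cv2.imread(f'pics/{tag}.png')[y0:y0+int(300/s),x0:x0+int(400/s)]; return cv2.resize(im,(400,300),interpolation=cv2.INTER_CUBIC)
# scale notes
g=np.vstack([np.hstack([cr('s0',330,140,5),cr('d0',240,230,2.5)]),np.hstack([cr('s0',145,185,2.5),cr('d0',250,110,3.2)])])
cv2.imwrite('pics/c1.png',g)
E
```

```text
(no output)
```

View pics/c1.png

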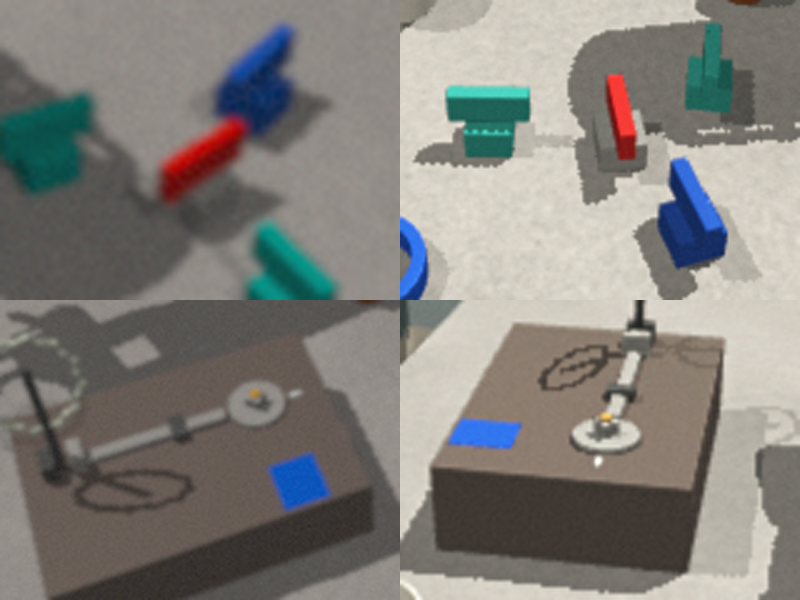

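The crop confirms it: the red wing on a grey steel hub is the middle one, with the solid teal and blue ones around it. Next I fit the poses.

```bash
cat > fit.py <<'E'
from h import *
from scipy.optimize import least_squares, minimize
def box(x,y,yaw,sx,sy,z0,z1):
    c,s=np.cos(yaw),np.sin(yaw)
    return np.array([[x+c*a-s*b,y+s*a+c*b,z] for a in(-sx/2,sx/2) for b in(-sy/2,sy/2) for z in(z0,z1)])
def redmask(c):
    h=cv2.cvtColor(c['color'],cv2.COLOR_RGB2HSV); m=((h[...,0]<5)|(h[...,0]>175))&(h[...,1]>170)&(h[...,2]>70); return m
def soft(c,P,roi,s=6):
    x0,y0,x1,y1=roi; m=np.zeros(((y1-y0)*s,(x1-x0)*s),np.uint8)
    p=(proj(c,P)+.5-[x0,y0])*s
    cv2.fillConvexPoly(m,cv2.convexHull(np.round(p*16-8).astype(np.int32)),255,shift=4)
    return cv2.resize(m,(x1-x0,y1-y0),interpolation=cv2.INTER_AREA)/255.
def fitwing(views,x0,z0=.028,red=redmask):
    def cost(q):
        e=0
        for c,roi in views:
            a,b,d,f=roi; e+=np.abs(soft(c,box(*q,.07,.014,z0,z0+.03),roi)-red(c)[b:f,a:d]).sum()
        return e
    best=None
    for yaw in np.linspace(0,np.pi,12,endpoint=False):
        r=minimize(cost,[x0[0],x0[1],yaw],method='Nelder-Mead',options=dict(initial_simplex=[[x0[0],x0[1],yaw],[x0[0]+.01,x0[1],yaw],[x0[0],x0[1]+.01,yaw],[x0[0],x0[1],yaw+.2]],xatol=1e-5,fatol=1e-3))
        if best is None or r.fun<best.fun: best=r
    return best
E
python3 - <<'E'
from fit import *
s,d=load('s0'),load('d0')
for c,r in((s,(355,155,390,190)),(d,(310,250,350,300))): print(redmask(c)[r[1]:r[3],r[0]:r[2]].sum())
k0=tri((s,370,172),(d,328,278));print('k0',k0)
r=fitwing([(s,(355,155,390,190)),(d,(310,250,350,300))],k0);print('knob',r.x,np.degrees(r.x[2]),r.fun)
obs=[(s,293.8,259.8,1,1,1),(s,265.8,201,-1,1,1),(s,149.8,239,-1,-1,1),(s,164.2,304.2,1,-1,1),(d,260,162.2,1,1,1),(d,341.9,169.4,-1,1,1),(d,351.6,122.2,-1,-1,1),(d,285.3,117.2,1,-1,1),(d,261.6,187.5,1,1,0),(d,340,194.4,-1,1,0)]
def pl(q,p): c,sn=np.cos(q[2]),np.sin(q[2]); return [q[0]+c*p[0]-sn*p[1],q[1]+sn*p[0]+c*p[1],p[2]]
def res(q): return np.concatenate([proj(c,pl(q,(.12*a,.17*b,.09*h)))[0]-[u,v] for c,u,v,a,b,h in obs])
f=least_squares(res,[.6,-.2,0],loss='soft_l1');print('plinth',f.x,np.degrees(f.x[2]));print(res(f.x).reshape(-1,2).round(1).tolist())
print('spindle from plinth',pl(f.x,(-.03,.09,.096)))
print('seat tri',tri((s,247.4,226.2),(d,314.4,152.2)),'nose',tri((s,247.4,222.6),(d,314,146)))
for n,a,b in(('jar',(292,178),(378,222)),('tub',(362,243),(238,218))): print(n,tri((s,*a),(d,*b)))
E
```

```text
110
253
k0 [0.46366859 0.35856497 0.0374831 ]
knob [ 0.46542339  0.35841055 -1.21163144] -69.4213678132085 110.40392156862745
plinth [ 0.64854784 -0.16729821  0.09333828] 5.347889696536854
[[1.1, -2.0], [-0.7, -4.5], [-1.4, -7.3], [0.6, -0.8], [-1.3, -1.6], [-0.7, -1.5], [-0.2, -1.7], [-0.2, -1.4], [-0.7, -0.7], [-0.2, 0.1]]
spindle from plinth [np.float64(0.610290169145992), np.float64(-0.08048605594679409), 0.096]
seat tri [ 0.60971551 -0.08299996  0.08955818] nose [ 0.61202771 -0.08231562  0.10946283]
jar [0.38759622 0.10891967 0.01275353]
tub [0.72886873 0.22033912 0.03941242]
```

arm_command --increments '[{"slide": [0.06, 0.2, 0.0], "yaw": 0.37, "gripper": 0.6}, {"slide": [0.12, 0.43, 0.0], "yaw": 0.75, "gripper": 0.6}, {"slide": [0.12, 0.43, 0.0], "yaw": 0.75, "gripper": 0.6}, {"slide": [0.232, 0.856, 0.0], "yaw": 1.49, "gripper": 0.6}, {"slide": [0.232, 0.856, 0.0], "yaw": 1.49, "gripper": 0.6}, {"slide": [0.232, 0.856, 0.0], "yaw": 1.49, "gripper": 0.6}, {"slide": [0.232, 0.856, 0.0], "yaw": 1.49, "gripper": 0.6}, {"slide": [0.232, 0.856, 0.0], "yaw": 1.49, "gripper": 0.6}]'

```text
time_s: 1.15
ee_pos: [0.3652, -0.0139, 0.2057]
eef_rot: [3.141, 0.0, 1.934]
force: [1.4, -0.8, -0.5]
grip_width: 0.0566
```

arm_command --increments '[{"slide": [0.1, 0.37, 0.0], "yaw": 0.0}, {"slide": [0.1, 0.37, 0.0], "yaw": 0.0}, {"slide": [0.1, 0.37, 0.0], "yaw": 0.0}, {"slide": [0.1, 0.37, 0.0], "yaw": 0.0}, {"slide": [0.1, 0.37, 0.0], "yaw": 0.0}, {"slide": [0.1, 0.37, 0.0], "yaw": 0.0}, {"slide": [0.1, 0.37, 0.0], "yaw": 0.0}, {"slide": [0.1, 0.37, 0.0], "yaw": 0.0}]'

```text
invalid input
```

```bash
python3 - <<'E'
from fit import *
w=snap('wrist','w1'); o=readout.get_obs(); print(o['ee_pos'],o['eef_rot'],o['time_s'],o['qpos'])
m=redmask(w); ys,xs=np.where(m); print(m.sum(),xs.min(),xs.max(),ys.min(),ys.max(), proj(w,[.465,.358,.058]))
E
```

```text
[ 0.36604315 -0.00769975  0.20563484] [ 3.14016974e+00 -1.08817763e-03  1.94899826e+00] 1.2 [-1.22381973e-01 -1.26789598e-01  1.98415934e+00  1.70756063e-03
  1.28349723e+00 -5.01066400e-01]Traceback (most recent call last):
  File "<stdin>", line 3, in <module>
    return umr_minimum(a, axis, None, out, keepdims, initial, where)
ValueError: zero-size array to reduction operation minimum which has no identity
```

View pics/w1.png

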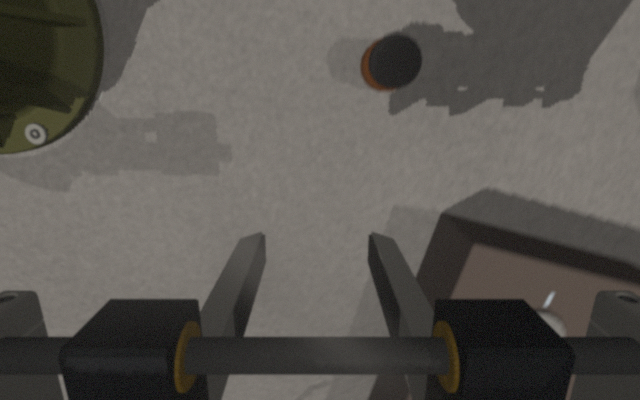

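That move was refused because it lacked the gripper value. The picture shows the jar at (392,62) and the plinth at lower right, and the way is clear.

arm_command --increments '[{"slide": [0.1, 0.37, 0.0], "yaw": 0.0, "gripper": 0.6}, {"slide": [0.1, 0.37, 0.0], "yaw": 0.0, "gripper": 0.6}, {"slide": [0.1, 0.37, 0.0], "yaw": 0.0, "gripper": 0.6}, {"slide": [0.1, 0.37, 0.0], "yaw": 0.0, "gripper": 0.6}, {"slide": [0.1, 0.37, 0.0], "yaw": 0.0, "gripper": 0.6}, {"slide": [0.1, 0.37, 0.0], "yaw": 0.0, "gripper": 0.6}, {"slide": [0.1, 0.37, 0.0], "yaw": 0.0, "gripper": 0.6}, {"slide": [0.1, 0.37, 0.0], "yaw": 0.0, "gripper": 0.6}]'

```text
time_s: 2.2
ee_pos: [0.4649, 0.3538, 0.2049]
eef_rot: [-3.14, 0.0, 1.928]
force: [-0.2, 0.4, -0.3]
grip_width: 0.0563
```

```bash
python3 - <<'E'
from fit import *
w=snap('wrist','w2'); o=readout.get_obs(); print(o['ee_pos'],o['eef_rot'],o['time_s'],o['qpos'])
print(proj(w,[.465,.358,.058]),proj(w,o['ee_pos']))
m=redmask(w); ys,xs=np.where(m); print(m.sum())
if m.sum(): print(xs.min(),xs.max(),ys.min(),ys.max())
E
```

```text
[0.46500853 0.35317565 0.20528364] [-3.14098236e+00  3.11306131e-04  1.92734748e+00] 2.25 [ 5.86911132e-01  3.76314175e-01  1.41969066e+00 -1.67951172e-04
  1.34625307e+00  2.30397524e-01]
[[320.24697744 179.68278489]] [[319.36700376 251.22479424]]
900
312 326 142 212
```

View pics/w2.png

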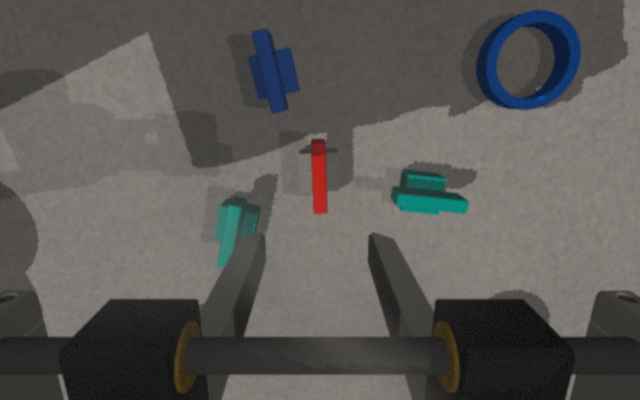

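The knob's red wing is at (319,177), nearly along the tool's x. The teal pieces at (236,232) and (430,195) clear the fingers.

```bash
python3 - <<'E'
from fit import *
w=load('w2')
def rm(c):
    h=cv2.cvtColor(c['color'],cv2.COLOR_RGB2HSV); return ((h[...,0]<8)|(h[...,0]>172))&(h[...,1]>120)&(h[...,2]>40)
r=fitwing([(w,(290,130,350,230))],[.465,.358],red=rm)
print(r.x[:2],np.degrees(r.x[2])%180,r.fun,rm(w)[130:230,290:350].sum())
E
```

```text
[0.46419224 0.35666908] 112.50371868364506 101.078431372549 1045
```

arm_command --increments '[{"slide": [-0.001, 0.004, -0.05], "yaw": 0.035, "gripper": 0.6}, {"slide": [-0.001, 0.004, -0.1], "yaw": 0.035, "gripper": 0.6}, {"slide": [-0.001, 0.004, -0.14], "yaw": 0.035, "gripper": 0.6}, {"slide": [-0.001, 0.004, -0.16], "yaw": 0.035, "gripper": 0.6}, {"slide": [-0.001, 0.004, -0.171], "yaw": 0.035, "gripper": 0.6}, {"slide": [-0.001, 0.004, -0.171], "yaw": 0.035, "gripper": 0.6}]'

```text
time_s: 3.0
ee_pos: [0.4643, 0.3574, 0.0348]
eef_rot: [-3.142, 0.0, 1.962]
force: [0.4, -0.1, 0.3]
grip_width: 0.0561
```

arm_command --increments '[{"slide": [0, 0, 0], "yaw": 0, "gripper": 0}, {"slide": [0, 0, 0], "yaw": 0, "gripper": 0}, {"slide": [0, 0, 0], "yaw": 0, "gripper": 0}, {"slide": [0, 0, 0], "yaw": 0, "gripper": 0}, {"slide": [0, 0, 0], "yaw": 0, "gripper": 0}, {"slide": [0, 0, 0], "yaw": 0, "gripper": 0}]' --grip_force 40

```text
time_s: 3.75
ee_pos: [0.464, 0.3581, 0.0342]
eef_rot: [-3.141, 0.0, 1.963]
force: [-0.3, -0.1, -0.9]
grip_width: 0.0138
```

Gripped at 13.8 mm. I lift it and carry it to near the spindle.

arm_command --increments '[{"slide": [0, 0, 0.03], "yaw": 0, "gripper": 0}, {"slide": [0, 0, 0.09], "yaw": 0, "gripper": 0}, {"slide": [0.01, -0.03, 0.14], "yaw": 0, "gripper": 0}, {"slide": [0.03, -0.08, 0.18], "yaw": 0, "gripper": 0}, {"slide": [0.05, -0.14, 0.2], "yaw": 0, "gripper": 0}, {"slide": [0.07, -0.2, 0.21], "yaw": 0, "gripper": 0}, {"slide": [0.09, -0.26, 0.21], "yaw": 0, "gripper": 0}, {"slide": [0.11, -0.32, 0.21], "yaw": 0, "gripper": 0}]'

```text
time_s: 4.75
ee_pos: [0.5709, 0.0466, 0.2446]
eef_rot: [3.141, -0.0, 1.963]
force: [1.9, 0.3, -1.6]
grip_width: 0.014
```

arm_command --increments '[{"slide": [0.02, -0.05, 0], "yaw": 0, "gripper": 0}, {"slide": [0.03, -0.1, 0], "yaw": 0, "gripper": 0}, {"slide": [0.05, -0.15, 0], "yaw": 0, "gripper": 0}, {"slide": [0.055, -0.17, 0], "yaw": 0, "gripper": 0}, {"slide": [0.055, -0.17, 0], "yaw": 0, "gripper": 0}, {"slide": [0.055, -0.17, 0], "yaw": 0, "gripper": 0}]'

```text
time_s: 5.5
ee_pos: [0.6255, -0.1202, 0.2445]
eef_rot: [-3.142, -0.0, 1.964]
force: [-0.5, 0.7, -2.5]
grip_width: 0.0134
```

```bash
python3 - <<'E'
from fit import *
w=snap('wrist','w3'); o=readout.get_obs(); print(o['ee_pos'],o['eef_rot'],o['time_s'],o['grip_width'])
print(proj(w,[[.61,-.082,.096],[.61,-.082,.114]]))
E
```

```text
[ 0.62551978 -0.12006161  0.24459076] [ 3.14151353e+00 -1.61523886e-04  1.96422219e+00] 5.55 0.013685024464275783
[[318.81337195 140.00805089]
 [318.92470956 142.67955095]]
```

View pics/w3.png

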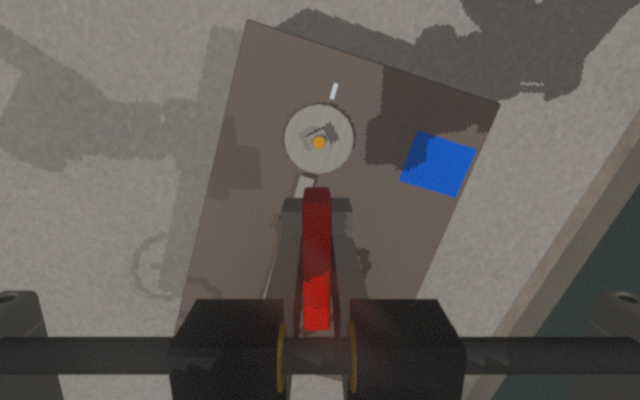

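The nose is at (319,142), just where predicted. The plinth's +y corners are at (248,20) and (499,103). I enlarge the spindle.

```bash
python3 - <<'E'
from fit import *
w=load('w3')
a=at_z(w,248,20,.09);b=at_z(w,499,103,.09);d=b-a;print(a,b,np.linalg.norm(d),np.degrees(np.arctan2(d[1],d[0])))
c=at_z(w,319,142,.114);print(c)
yaw=np.arctan2(d[1],d[0]);print('spindle from corners',(a+b)/2+np.array([np.cos(yaw)*-.03+np.sin(yaw)*.08,np.sin(yaw)*-.03-np.cos(yaw)*.08,0]))
im=cv2.imread('pics/w3.png')[98:183,274:364]; im=cv2.resize(im,None,fx=7,fy=7,interpolation=cv2.INTER_CUBIC)
im=cv2.convertScaleAbs(im,alpha=1.6); cv2.imwrite('pics/c3.png',im)
E
```

```text
[ 0.51497759 -0.01148543  0.09      ] [0.74883683 0.01103424 0.09      ] 0.234941013358876 5.500383964270798
[ 0.60983332 -0.08142979  0.114     ]
spindle from corners [ 0.60971354 -0.08273281  0.09      ]
```

View pics/c3.png

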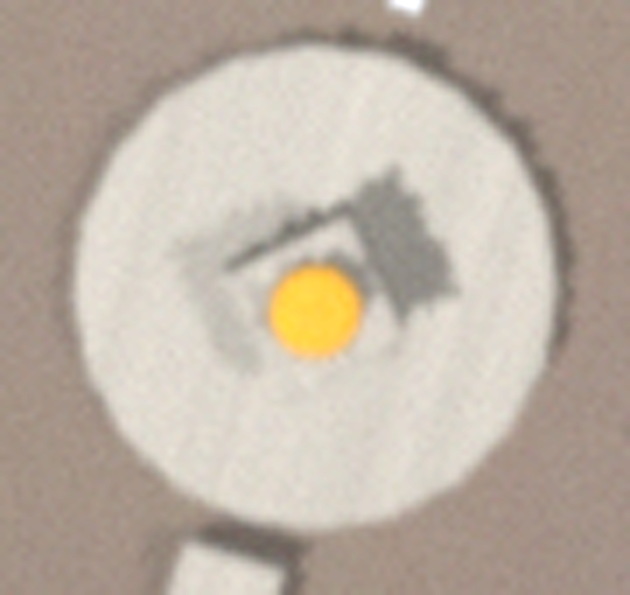

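The square's top face has corners at crop (228,270), (352,210) and (405,325), and the nose centre is at (316,312).

```bash
python3 - <<'E'
from fit import *
w=load('w3'); f=lambda x,y:(274+(x+.5)/7-.5,98+(y+.5)/7-.5)
P=[at_z(w,*f(*p),.110)[:2] for p in((228,270),(352,210),(405,325))]
for i,j in((0,1),(1,2)):
    d=P[j]-P[i];print(np.linalg.norm(d),np.degrees(np.arctan2(d[1],d[0]))%90)
print('sq centre',(P[0]+P[2])/2,'nose',at_z(w,*f(316,312),.114),'disc',at_z(w,*f(315,287),.096))
E
```

```text
0.017193892733065763 48.094663943550536
0.015833918715485312 47.83924670730454
sq centre [ 0.60927109 -0.08042208] nose [ 0.60965124 -0.08163965  0.114     ] disc [ 0.60928887 -0.08087161  0.096     ]
```

```bash
python3 - <<'E'
from fit import *
w=load('w3')
h=cv2.cvtColor(w['color'],cv2.COLOR_RGB2HSV)
T=np.array([.62552,-.12006]);c,s=np.cos(1.9642),np.sin(1.9642)
def ends(z,o): return proj(w,[[T[0]+c*(o+a)-s*b,T[1]+s*(o+a)+c*b,z] for a in(-.035,.035) for b in(-.007,.007)]).round(1).tolist()
for o in(-.002,0,.002): print(o,'top',ends(.2684,o),'bot',ends(.2384,o))
m=((h[...,0]<8)|(h[...,0]>172))&(h[...,1]>120)&(h[...,2]>40)
for v in(180,184,186,188,190,192,195,205,215,225,240,260,280,300,320,325,328,330,332,334): x=np.where(m[v,290:345])[0]; print(v,(x.min()+290,x.max()+290,len(x),w['color'][v,317]) if len(x) else None)
E
```

```text
-0.002 top [[333.5, 335.5], [306.3, 335.5], [335.5, 206.2], [305.0, 206.2]] bot [[331.2, 302.4], [307.7, 302.4], [332.7, 189.1], [306.8, 189.1]]
0 top [[333.5, 332.2], [306.3, 332.2], [335.5, 202.0], [305.0, 202.0]] bot [[331.3, 299.4], [307.7, 299.4], [332.7, 185.5], [306.8, 185.5]]
0.002 top [[333.6, 328.8], [306.2, 328.8], [335.6, 197.8], [304.9, 197.8]] bot [[331.3, 296.5], [307.7, 296.5], [332.8, 181.9], [306.7, 181.9]]
180 None
184 None
186 None
188 (np.int64(307), np.int64(327), 21, array([77, 38, 36], dtype=uint8))
190 (np.int64(305), np.int64(328), 24, array([75, 32, 33], dtype=uint8))
192 (np.int64(305), np.int64(328), 24, array([77, 37, 33], dtype=uint8))
195 (np.int64(304), np.int64(329), 26, array([76, 32, 32], dtype=uint8))
205 (np.int64(302), np.int64(330), 29, array([94, 26, 28], dtype=uint8))
215 (np.int64(302), np.int64(330), 29, array([97, 30, 29], dtype=uint8))
225 (np.int64(303), np.int64(330), 28, array([93, 24, 18], dtype=uint8))
240 (np.int64(302), np.int64(331), 30, array([94, 21, 21], dtype=uint8))
260 (np.int64(303), np.int64(333), 30, array([96, 40, 38], dtype=uint8))
280 (np.int64(302), np.int64(330), 29, array([157,  33,  29], dtype=uint8))
300 (np.int64(302), np.int64(338), 34, array([154,  31,  22], dtype=uint8))
320 (np.int64(298), np.int64(335), 30, array([166,  36,  27], dtype=uint8))
325 (np.int64(303), np.int64(336), 30, array([165,  31,  23], dtype=uint8))
328 (np.int64(303), np.int64(336), 28, array([164,  36,  27], dtype=uint8))
330 (np.int64(305), np.int64(327), 23, array([130,  61,  56], dtype=uint8))
332 (np.int64(296), np.int64(336), 2, array([100,  80,  74], dtype=uint8))
334 None
```

arm_command --increments '[{"slide": [-0.015, 0.039, 0], "yaw": 0.18, "gripper": 0}, {"slide": [-0.015, 0.039, -0.03], "yaw": 0.36, "gripper": 0}, {"slide": [-0.015, 0.039, -0.06], "yaw": 0.445, "gripper": 0}, {"slide": [-0.015, 0.039, -0.08], "yaw": 0.445, "gripper": 0}, {"slide": [-0.015, 0.039, -0.09], "yaw": 0.445, "gripper": 0}, {"slide": [-0.015, 0.039, -0.09], "yaw": 0.445, "gripper": 0}, {"slide": [-0.015, 0.039, -0.09], "yaw": 0.445, "gripper": 0}]'

```text
time_s: 6.42
ee_pos: [0.611, -0.0823, 0.1555]
eef_rot: [3.141, 0.001, 2.408]
force: [0.4, 0.3, -1.8]
grip_width: 0.014
```

```bash
python3 - <<'E'
from fit import *
o=readout.get_obs(); print(o['ee_pos'],o['eef_rot'],o['force'],o['time_s'])
d=snap('side','d4');s=snap('scene','s4')
a=cv2.resize(cv2.imread('pics/d4.png')[100:200,260:380],(600,500),interpolation=cv2.INTER_CUBIC)
cv2.imwrite('pics/c4.png',a)
E
```

```text
[ 0.61104516 -0.08230002  0.15548959] [3.14081653e+00 1.29814559e-03 2.40805690e+00] [ 0.42693462  0.26755333 -1.78966454] 6.425
```

View pics/c4.png

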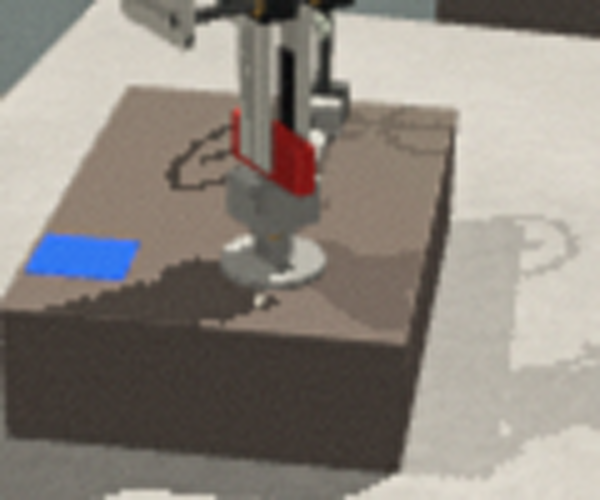

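The side crop shows the hub hovering centred over the spindle. I descend slowly.

arm_command --increments '[{"slide": [0, 0.001, -0.004], "yaw": 0, "gripper": 0}, {"slide": [0, 0.001, -0.007], "yaw": 0, "gripper": 0}, {"slide": [0, 0.001, -0.01], "yaw": 0, "gripper": 0}, {"slide": [0, 0.001, -0.011], "yaw": 0, "gripper": 0}, {"slide": [0, 0.001, -0.012], "yaw": 0, "gripper": 0}, {"slide": [0, 0.001, -0.013], "yaw": 0, "gripper": 0}, {"slide": [0, 0.001, -0.014], "yaw": 0, "gripper": 0}]'

```text
time_s: 7.4
ee_pos: [0.6107, -0.0815, 0.1404]
eef_rot: [3.142, 0.0, 2.408]
force: [0.1, 0.6, -1.1]
grip_width: 0.0137
```

Bottom is at about .106 with almost no force, so the square seems to be entering. Continuing down.

arm_command --increments '[{"slide": [0, 0, -0.002], "yaw": 0, "gripper": 0}, {"slide": [0, 0, -0.004], "yaw": 0, "gripper": 0}, {"slide": [0, 0, -0.006], "yaw": 0, "gripper": 0}, {"slide": [0, 0, -0.008], "yaw": 0, "gripper": 0}, {"slide": [0, 0, -0.009], "yaw": 0, "gripper": 0}, {"slide": [0, 0, -0.009], "yaw": 0, "gripper": 0}]'

```text
time_s: 8.15
ee_pos: [0.6107, -0.0815, 0.1313]
eef_rot: [-3.142, -0.0, 2.408]
force: [-0.1, -0.7, -2.2]
grip_width: 0.0136
```

arm_command --increments '[{"slide": [0, 0, -0.001], "yaw": 0, "gripper": 0}, {"slide": [0, 0, -0.002], "yaw": 0, "gripper": 0}, {"slide": [0, 0, -0.002], "yaw": 0, "gripper": 0}]'

```text
time_s: 8.52
ee_pos: [0.6108, -0.0815, 0.1302]
eef_rot: [3.141, 0.001, 2.408]
force: [-2.8, 0.9, 5.4]
grip_width: 0.0138
```

arm_command --increments '[{"slide": [0, 0, 0], "yaw": -0.09, "gripper": 0}, {"slide": [0, 0, 0], "yaw": -0.18, "gripper": 0}, {"slide": [0, 0, 0], "yaw": -0.27, "gripper": 0}, {"slide": [0, 0, 0], "yaw": -0.36, "gripper": 0}, {"slide": [0, 0, 0], "yaw": -0.45, "gripper": 0}, {"slide": [0, 0, 0], "yaw": -0.54, "gripper": 0}, {"slide": [0, 0, 0], "yaw": -0.62, "gripper": 0}, {"slide": [0, 0, 0], "yaw": -0.66, "gripper": 0}]' --grip_force 50

```text
time_s: 9.52
ee_pos: [0.6115, -0.0812, 0.1303]
eef_rot: [3.139, 0.0, 1.746]
force: [3.7, 2.3, 1.7]
grip_width: 0.0137
```

```bash
python3 -c "
from h import *
o=readout.get_obs();print(o['ee_pos'],o['eef_rot'],o['force'],o['moment'])"
```

```text
[ 0.6115468  -0.08116149  0.13025504] [3.13888120e+00 2.96195509e-04 1.74633160e+00] [3.69179386 2.30424485 1.7031585 ] [ 0.40047133 -0.74446691  0.22645554]
```

Turning smoothly with a moment of about 0.2 N m. I go on gently to the stop, expected near yaw 1.66.

arm_command --increments '[{"slide": [0, 0, 0], "yaw": -0.02, "gripper": 0}, {"slide": [0, 0, 0], "yaw": -0.04, "gripper": 0}, {"slide": [0, 0, 0], "yaw": -0.06, "gripper": 0}, {"slide": [0, 0, 0], "yaw": -0.08, "gripper": 0}, {"slide": [0, 0, 0], "yaw": -0.08, "gripper": 0}]'

```text
time_s: 10.15
ee_pos: [0.6116, -0.0812, 0.1303]
eef_rot: [3.139, 0.0, 1.668]
force: [4.7, 4.2, 3.8]
grip_width: 0.0132
```

```bash
python3 -c "
from h import *
o=readout.get_obs();print(o['ee_pos'],o['eef_rot'],o['force'],o['moment'])"
```

```text
[ 0.61159203 -0.08116524  0.13026253] [3.13874232e+00 1.22362582e-04 1.66826199e+00] [4.65325876 4.1872136  3.80686016] [ 0.61794691 -1.04148237  0.13936582]
```

arm_command --increments '[{"slide": [0, 0, 0], "yaw": -0.02, "gripper": 0}, {"slide": [0, 0, 0], "yaw": -0.04, "gripper": 0}, {"slide": [0, 0, 0], "yaw": -0.06, "gripper": 0}, {"slide": [0, 0, 0], "yaw": -0.06, "gripper": 0}]'

```text
time_s: 10.65
ee_pos: [0.6116, -0.0812, 0.1303]
eef_rot: [3.139, -0.0, 1.608]
force: [5.8, 3.0, 3.3]
grip_width: 0.0135
```

```bash
python3 -c "
from h import *
o=readout.get_obs();print(o['ee_pos'],o['eef_rot'],o['force'],o['moment'])"
```

```text
[ 0.61162251 -0.08117617  0.13028026] [ 3.13865270e+00 -7.60350337e-06  1.60838154e+00] [5.81421418 2.97689516 3.26271206] [ 0.67455168 -1.24650642  0.31501047]
```

arm_command --increments '[{"slide": [0, 0, 0], "yaw": -0.02, "gripper": 0}, {"slide": [0, 0, 0], "yaw": -0.04, "gripper": 0}, {"slide": [0, 0, 0], "yaw": -0.06, "gripper": 0}, {"slide": [0, 0, 0], "yaw": -0.06, "gripper": 0}]'

```text
time_s: 11.15
ee_pos: [0.6117, -0.0811, 0.1303]
eef_rot: [3.139, -0.0, 1.549]
force: [5.6, 3.1, 3.2]
grip_width: 0.014
```

```bash
python3 - <<'E'
from fit import *
o=readout.get_obs();print(o['ee_pos'],o['eef_rot'],o['force'],o['moment'])
snap('wrist','w5');print(readout.get_obs()['moment'])
s=snap('scene','s5');d=snap('side','d5');print(readout.get_obs()['moment'])
a=cv2.resize(cv2.imread('pics/d5.png')[100:200,270:370],(400,400),interpolation=cv2.INTER_CUBIC)
b=cv2.resize(cv2.imread('pics/w5.png'),(400,250))
c=cv2.resize(cv2.imread('pics/s5.png')[180:280,200:300],(400,400),interpolation=cv2.INTER_CUBIC)
cv2.imwrite('pics/c5.png',np.hstack([a,np.vstack([b,np.zeros((150,400,3),np.uint8)])]))
E
```

```text
[ 0.61166304 -0.08114083  0.1302961 ] [ 3.13856378e+00 -3.64410952e-05  1.54895097e+00] [5.60297576 3.1439851  3.24686385] [ 0.5988016  -1.17841512  0.77185945]
[ 0.5761194  -1.14070634  0.73144683]
[ 0.62413374 -1.20424219  0.68422205]
```

View pics/w5.png

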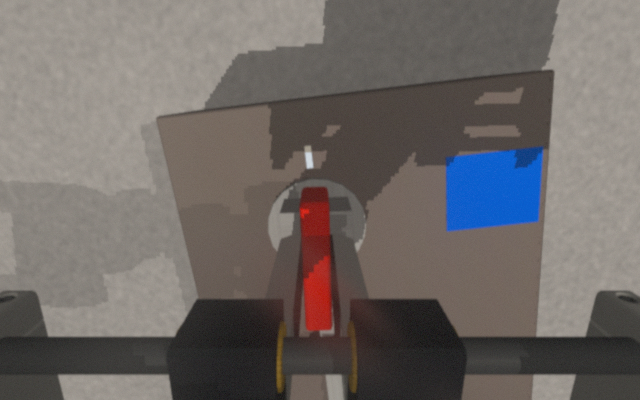

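Moment is now 0.7 N m, well above the 0.2 while turning, so the hard stop is reached. Measuring wing versus plinth in w5: the plinth's +y edge runs (160,117)–(553,71), and the wing runs (315,187)–(318,330).

```bash
python3 - <<'E'
from fit import *
for t,z in(('w3',.2684),('w5',.154)):
    w=load(t);h=cv2.cvtColor(w['color'],cv2.COLOR_RGB2HSV)
    m=(((h[...,0]<8)|(h[...,0]>172))&(h[...,1]>120)&(h[...,2]>40)).astype(np.uint8)
    m[:, :290]=0;m[:,345:]=0
    R=[];
    for v in range(208,328,4):
        x=np.where(m[v])[0]
        if len(x)>20: R.append((v,np.median(x)))
    R=np.array(R);k=np.polyfit(R[:,0],R[:,1],1);k=np.polyfit(*R[np.abs(np.polyval(k,R[:,0])-R[:,1])<1.5].T,1)
    a,b=at_z(w,np.polyval(k,325),325,z),at_z(w,np.polyval(k,205),205,z);d=b-a
    print(t,'wing',np.degrees(np.arctan2(d[1],d[0])),a,b)
w=load('w5');a=at_z(w,160,117,.09);b=at_z(w,553,71,.09);d=b-a;print(np.linalg.norm(d),np.degrees(np.arctan2(d[1],d[0])))
E
```

```text
w3 wing 112.54059635325505 [ 0.63567428 -0.14909813  0.2684    ] [ 0.61103328 -0.0897285   0.2684    ]
w5 wing 90.49657689796126 [ 0.60983396 -0.11272861  0.154     ] [ 0.60927527 -0.04826756  0.154     ]
0.23448673239507506 5.18514989572404
```

The wing is at 90.5° against 95.3° for the plinth, which matches the 5° play in the bore with the spindle at its stop. I unload the twist, staying inside the play, then open.

arm_command --increments '[{"slide": [0, 0, 0], "yaw": 0.03, "gripper": 0}, {"slide": [0, 0, 0], "yaw": 0.06, "gripper": 0}, {"slide": [0, 0, -0.001], "yaw": 0.07, "gripper": 0}, {"slide": [0, 0, -0.001], "yaw": 0.07, "gripper": 0}]'

```text
time_s: 11.8
ee_pos: [0.6118, -0.0811, 0.1302]
eef_rot: [3.138, -0.0, 1.618]
force: [2.2, 3.8, 11.4]
grip_width: 0.0137
```

```bash
python3 -c "
from h import *
o=readout.get_obs();print(o['ee_pos'],o['eef_rot'],o['force'],o['moment'])"
```

```text
[ 0.61175256 -0.08112676  0.13023821] [ 3.13789573e+00 -5.54749838e-06  1.61837744e+00] [ 2.22397467  3.83556676 11.36819676] [ 0.83439125 -0.38450272 -0.08360295]
```

arm_command --increments '[{"slide": [0, 0, 0], "yaw": 0, "gripper": 0.5}, {"slide": [0, 0, 0], "yaw": 0, "gripper": 0.5}, {"slide": [0, 0, 0], "yaw": 0, "gripper": 0.5}, {"slide": [0, 0, 0.02], "yaw": 0, "gripper": 0.5}, {"slide": [0, 0, 0.06], "yaw": 0, "gripper": 0.5}, {"slide": [0, 0, 0.1], "yaw": 0, "gripper": 0.5}, {"slide": [0, 0, 0.12], "yaw": 0, "gripper": 0.5}, {"slide": [0, 0, 0.12], "yaw": 0, "gripper": 0.5}]'

```text
time_s: 12.8
ee_pos: [0.611, -0.0816, 0.2495]
eef_rot: [3.139, 0.001, 1.618]
force: [-0.1, -1.3, -1.0]
grip_width: 0.047
```

```bash
python3 - <<'E'
from fit import *
w=snap('wrist','w6');d=snap('side','d6');s=snap('scene','s6')
o=readout.get_obs();print(o['time_s'],o['ee_pos'],o['eef_rot'],o['force'],o['grip_width'])
a=cv2.resize(cv2.imread('pics/d6.png')[100:200,260:360],(400,400),interpolation=cv2.INTER_CUBIC)
b=cv2.imread('pics/w6.png')[0:400,120:520]
cv2.imwrite('pics/c6.png',np.hstack([a,b]))
E
```

```text
12.95 [ 0.61027932 -0.08146851  0.2468703 ] [-3.13950658e+00 -4.49248762e-04  1.61772869e+00] [-0.15408065 -0.26442166  0.12559879] 0.04692769002150294
```

View pics/c6.png

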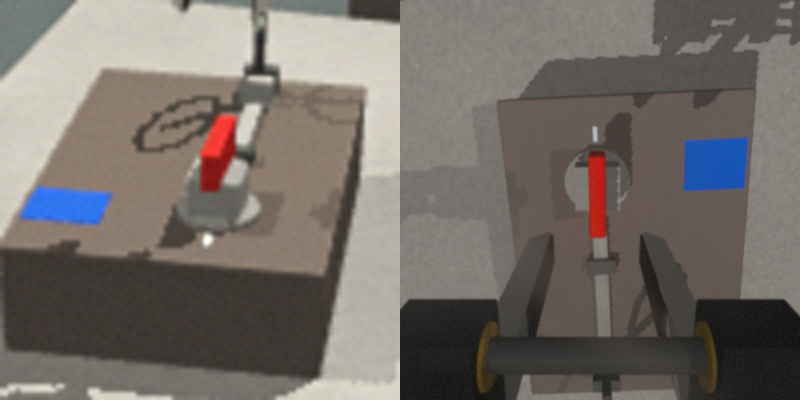

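The knob sits on the seat with the gripper clear. In w6 the wing runs (596,152)–(597,237) and the plinth edge runs (500,100)–(753,88). I check angle and height numerically, and that nothing else moved.

```bash
python3 - <<'E'
from fit import *
w,d,s=load('w6'),load('d6'),load('s6')
a=at_z(w,220,100,.09);b=at_z(w,473,88,.09);e=b-a;print('plinth',np.degrees(np.arctan2(e[1],e[0])))
def rm(c):
    h=cv2.cvtColor(c['color'],cv2.COLOR_RGB2HSV); return ((h[...,0]<8)|(h[...,0]>172))&(h[...,1]>120)&(h[...,2]>40)
roiw=(290,130,345,250);roid=(300,120,330,155)
for z0 in(.120,.122,.124,.126,.128,.132,.138):
    r=fitwing([(w,roiw),(d,roid)],[.6105,-.081],z0=z0,red=rm);print(z0,r.x[:2],np.degrees(r.x[2])%180,round(r.fun,1))
r=fitwing([(w,roiw)],[.6105,-.081],z0=.124,red=rm);print('wrist only',r.x,np.degrees(r.x[2])%180)
# bystanders before/after
s0,d0=load('s0')['color'],load('d0')['color']
for n,p,A,B in(('tub s',(340,220,385,268),s0,s['color']),('tape s',(418,183,458,214),s0,s['color']),('jar s',(280,160,303,190),s0,s['color']),('tub d',(214,194,262,242),d0,d['color']),('tape d',(198,312,255,365),d0,d['color']),('jar d',(364,202,391,234),d0,d['color'])):
    x0,y0,x1,y1=p;f=lambda I:cv2.cvtColor(I,cv2.COLOR_RGB2GRAY)[y0:y1,x0:x1].astype(np.float32)
    print(n,cv2.phaseCorrelate(f(A),f(B)))
E
```

```text
plinth 5.29870859150018
0.12 [ 0.60957314 -0.08305993] 93.2077470238484 111.5
0.122 [ 0.60949499 -0.08244916] 93.17683238946051 116.3
0.124 [ 0.60946388 -0.0813097 ] 93.39123047374437 129.3
0.126 [ 0.60952172 -0.08127396] 93.47298093637338 145.3
0.128 [ 0.6094754  -0.08067213] 93.35115493136712 166.4
0.132 [ 0.60945223 -0.07903225] 93.17653394888286 215.5
0.138 [ 0.60938547 -0.07948726] 93.93543968378388 307.9
wrist only [ 0.60944096 -0.08242236  1.6263244 ] 93.18152427527657
tub s ((-0.4455505645096167, 1.146024986139139), 0.2860389965551871)
tape s ((-0.14434761527371975, -0.07700671852950691), 1.0530344977974893)
jar s ((-0.04608653844407584, -0.200969480628018), 0.837622833914227)
tub d ((-0.14024333041772152, 2.4817260235101912), 0.16108516665796438)
tape d ((-0.004679808387898277, 0.00865350619439198), 1.0039053350319098)
jar d ((0.799808776054677, 0.3653823047556699), 0.8865946509219982)
```

```bash
python3 -c "
from station import job; print(job.hand_in())"
```

```text
the job is handed in; nothing more can be done
None
```

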